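Hang the spice cabinet's lift-off door and shut it

TASK

The spice cabinet's wooden door has been washed and stands in the draining rack among the chopping boards. Lift it out, hang it back on the cabinet so that both hinge sockets drop all the way down onto their two pins, let go and swing it shut flat against the front. Leave the boards in the rack and the jar and bowl standing where they are.

Things in the scene. Friction and masses are not known exactly. Their poses are not given: they have to be found in the camera images.
- door_center (a point): centre of the loose cabinet door, half-way up: a wooden slab 16 mm thick (its x), 196 mm wide (its y), 200 mm tall (z), 0.4 kg, mass centre about here. x points from outer to inner face, y to the hinge edge, z up. A steel knob 24 mm across stands 20 mm out of the outer face at y -72 mm, half-way up. Starts upright in one of the rack's slots, its top above the boards, hinge edge towards the rack's -y
- socket_lower (a point): mouth (centre of the open lower end) of the door's lower hinge socket, 30 mm above the door's lower edge, 108 mm from the door's centre along its y. Both sockets are upright steel tubes on the hinge edge, 19 mm outside, 12 mm bore, 26 mm long; axes as the door's
- socket_upper (a point): mouth (centre of the open lower end) of the door's upper hinge socket, 140 mm above the door's lower edge, 108 mm from the door's centre along its y, exactly above the lower one; axes as the door's
- door_edge (a point): middle of the door's free upright edge, opposite the hinges, 98 mm from the door's centre along its -y; axes as the door's
- cabinet: fixed wooden spice cabinet, open front, 150 mm deep (x), 200 mm wide (y), 232 mm tall; origin at the centre of its underside; front looks along its -x, hinge pins on its +y side. The shut door has the cabinet's axes, lower edge 25 mm above the counter. Open at a right angle it is turned -90 degrees about z from that: hinge edge along the cabinet's +x, outer face along its +y
- pintle_lower (a point): nominal foot of the lower upright hinge pin, on its axis, where the socket's mouth comes to rest, 55 mm above the counter. Both pins stand on one adjustable steel strip on the cabinet's side: the real pins stand up to 6 mm farther forward or back along the cabinet's x (both alike) than given here, to be found by touch. Pin 10 mm thick, 20 mm long, tapering to 7 mm over the last 2.5 mm at the tip; axes as the cabinet's
- pintle_upper (a point): nominal foot of the upper upright hinge pin, same shape and same shift as the lower, exactly above it, 165 mm above the counter. Each pin stands on a round knuckle 19 mm across and 20 mm tall, so the lower socket has to come in sideways beneath the upper knuckle. Nominal axis 15 mm in front of the cabinet's front plane, 8 mm outside its side; the hung door swings freely from shut to past a right angle. The strip begins 14 mm behind the pins' axis
- stop (a point): where the middle of the door's free edge (door_edge) lies when the door is shut, on the side of the cabinet's front away from the hinges; axes as the cabinet's
- rack: fixed draining rack, tray 200 mm (x) by 250 mm (y), origin at the centre of its underside; three upright slots at x -45, 0 and +45 mm between pairs of wire loops 75 mm tall and 100 mm long, the panels standing along its y, 14 mm above the counter
- board_a: loose wooden chopping board in a rack slot, 16 mm thick, 190 mm wide, 130 mm tall, hand hole at the top; origin at the centre of its lower edge
- board_b: loose plastic chopping board in a rack slot, 16 mm thick, 180 mm wide, 125 mm tall, hand hole at the top; origin at the centre of its lower edge
- jar: loose glass jar with steel lid, 76 mm across, 130 mm tall; origin at the centre of its underside
- bowl: loose glass bowl, 150 mm across, 70 mm tall; origin at the centre of its underside
Mind the look-alikes: they are no part of the job. Leave any yellow look-alike of the part that bears door_center alone. Several things look just like the cabinet: the one meant starts nearest to the robot's base.

How it is judged (in metres and radians):
At the end, for the whole second after the job is handed in: both hinge sockets are fully down on their pins (each socket's mouth within 4 mm of its resting height and within 9 mm of the pin's nominal place), the door is shut (the middle of its free edge within 12 mm of the shut place) and let go (horizontal distance between socket_lower and pintle_lower below 0.009 m and z of socket_lower in the frame of pintle_lower between -0.004 and 0.004 m and horizontal distance between socket_upper and pintle_upper below 0.009 m and z of socket_upper in the frame of pintle_upper between -0.004 and 0.004 m and distance between door_edge and stop below 0.012 m); the robot touches nothing.
It fails at once if a chopping board is shoved more than 30 mm or knocked askew ((distance of board_a from where it was at the start of the episode above 0.03 m or angle between board_a's own z axis and vertical above 0.3 rad) or (distance of board_b from where it was at the start of the episode above 0.03 m or angle between board_b's own z axis and vertical above 0.3 rad)).
It fails at once if the jar or the bowl is shoved more than 30 mm or tipped ((distance of jar from where it was at the start of the episode above 0.03 m or angle between jar's own z axis and vertical above 0.3 rad) or (distance of bowl from where it was at the start of the episode above 0.03 m or angle between bowl's own z axis and vertical above 0.3 rad)).
It also fails if it takes over 72 s, if anything falls off the work surface, if the arm or the gripper's body presses on something with over 40 N, if the wrist force passes 120 N, or if a joint passes its speed limit or range.

ROBOT

A 6-joint arm with a two-finger parallel gripper is mounted at the origin on the work surface. World frame = base frame: x ahead of the robot, y to its left, z up, the work surface at z = 0. Lengths are in mm, angles in rad, forces in N, time in s.
With the tool pointing down it reaches from about 350 to 775 mm from the base axis. Payload 7.3 kg.
Tool frame: the origin (TCP) lies at the very end of the fingers, on their centre line; the grasp point (between the pads) lies 19 mm behind it; z points along the fingers, y is the line along which they close (so a half turn about z gives the same grasp; the last joint's range is limited). The gripper opens to 92 mm and grips with 3 to 60 N. Pads are 19 mm wide; open, the fingers measure 130 mm over their backs; the gripper's body (75 mm by 190 mm) begins 47 mm behind the grasp point.
Start: joints at [-1.295, 0.342, 1.524, -0, 1.275, -0.146], TCP at [214.961, -478.996, 226.741] pointing down, gripper open.
Joint ranges: [-2.53, 2.53], [-0.77, 2.02], [0.04, 2.7], [-1, 4.14], [0.28, 2.66], [-3.11, 3.11]. Speed limits (rad/s): [2.57, 2.57, 3.14, 3.14, 3.14, 3.14].

INTERFACE

Orientations are given as a unit quaternion [x, y, z, w].
In Python, from rig import ctrl gives the robot as it stands. The module is installed in compiled form; this text tells all that it offers.
- The arm moves only by the tool move_arm, never from a script. Its argument "deltas" is a list that holds one entry, the list of rows, each a list of 5 numbers: the closure, from 0 (fully open) to 1 (shut), then the shift along the tool's x, y, z in units of 4 cm (1.0 is 4 cm), then the turn about the tool's z in units of 180 degrees (1.0 is 180 degrees). In form: [[[jaw, dx, dy, dz, yaw], ...]]. A call has 1 to 20 rows; each row shifts and turns the commanded pose from where the row before left it, along the tool's axes as they then stand; what a row does not reach is not made up. A row lasts 1/12 s, in which the tool goes at most 41.7 mm and 7.16 degrees, less where a joint would pass 70% of its speed; a pose out of reach is approached as far as the arm can. A call with a number of a shift or a turn outside -1 to 1 is refused whole. A call with a gripper value outside its range is refused whole. The fingers move at their own pace and stop on an object; "force" is the grip in N (left out, the last holds). Time passes only in rows, so rows that do not move let the fingers close. It gives the time, the measured TCP pose, the force, the opening and the grip force at its end, in the units of the state.
- ctrl.sense(): the state, without advancing time (a new reading comes with each control period).
- ctrl.capture(name): name is "side" or "top"; returns (picture, depth): 420x560x3 uint8, blue, green, red; 420x560 float32, mm along the optical axis (not along the pixel's ray), 0 where there is no reading.
- ctrl.calibration(name): a dict with "fx", "fy", "cx", "cy" (pixels), "k1" (the pictures are not rectified: a ray, as slopes to the right and down, at radius r is drawn at 1 + k1 r^2 times it, then the intrinsics apply), "R" (3x3) and "t" (3): a world point X has camera coordinates R X + t. Camera axes: x right, y down, z forward; pixel columns grow to the right and rows downward; lengths in mm; the calibration is good to about 2 mm. A picture is of the moment at which its call begins. calibration takes no time and is no camera call.
- ctrl.close_job(): hands the job in; it is judged then, once.
The state is a dict: "time_s": time; "qpos": joint angles; "qd": joint speeds; "effort": joint torques, N m; "position": TCP position; "eef_rot": TCP orientation; "contact_force": force on the tool from outside, world axes, zero at the start; "moment": the same for the moment, N m; "gripper_width": opening from 0.0 (shut) to 1.0 (fully open); "gripper_force": force on a finger pad.
Only numpy, scipy, OpenCV 4.12 (cv2) and the standard library are available. Lean on these libraries where they do the work, as an engineer would, in place of code of your own. Each camera call takes 0.05 s, during which the arm holds its last target. There are 200 camera calls.

## Working session

There is one attempt and no reset: what is moved stays moved. The work goes in short steps, Python scripts to look and compute and a tool call to move; the robot and the scene stay as the last step left them, time stands still between calls to the robot, and variables do not carry over. Pictures are saved under pics/ and viewed, at most 10 in all, crops included, and the job is handed in when it is done.

Besides the shell and the picture viewer there is one more tool, called after ">>>" as a command line: name --argument value ..., lists and objects as JSON in quotes. move_arm: Moves the arm, as the interface text tells. Its arguments: {"type":"object","properties":{"deltas":{"type":"array"},"force":{"type":"number"}},"required":["deltas"]}

```bash
mkdir -p pics; cat > h.py <<'E'
import numpy as np, cv2
from rig import ctrl
def cloud(name):
    img,d=ctrl.capture(name); c=ctrl.calibration(name)
    v,u=np.mgrid[0:420,0:560]
    K=np.array([[c["fx"],0,c["cx"]],[0,c["fy"],c["cy"]],[0,0,1.]])
    p=np.stack([u,v],-1).reshape(-1,1,2).astype(np.float64)
    n=cv2.undistortPoints(p,K,np.array([c["k1"],0,0,0,0.])).reshape(420,560,2)
    P=np.dstack([n*d[...,None],d])
    W=(P-np.array(c["t"]).reshape(3))@np.array(c["R"])
    W[d==0]=np.nan
    return img,d,W
E
python3 - <<'E'
from h import *
for n in("side","top"):
    i,d,W=cloud(n); cv2.imwrite(f"pics/{n}0.png",i); np.save(f"{n}0.npy",W)
    c=ctrl.calibration(n); print(n,-np.array(c["R"]).T@np.array(c["t"]).reshape(3),np.array(c["R"])[2], c["fx"],(d==0).mean())
print(ctrl.sense())
E
```

```text
side [318.63169039 793.98722079 928.37269035] [ 0.14839587 -0.73275139 -0.66411902] 420.15155058236513 0.003966836734693877
top [ 201.27037918  -84.20448159 1577.38179315] [ 0.1941407   0.00197885 -0.9809717 ] 518.8519759237604 0.004158163265306123
{'time_s': 0.1, 'qpos': array([-1.29496120e+00,  3.42637250e-01,  1.52489783e+00,  8.16804657e-06,
        1.27541991e+00, -1.46014259e-01]), 'qd': array([ 7.93399731e-05, -1.31070817e-03, -2.44750936e-03, -4.24765300e-04,
        1.83911535e-03, -6.58839024e-04]), 'effort': array([ 1.02984057e-03, -4.32005811e+01, -2.44694406e+01,  7.19505153e-02,
        5.26672555e-02, -4.43343197e-05]), 'position': array([ 214.87754538, -478.61940605,  226.13092484]), 'eef_rot': array([ 9.77837758e-01,  2.09362975e-01, -4.02858938e-05, -6.79989092e-04]), 'contact_force': array([0.47711509, 0.27434514, 0.06986951]), 'moment': array([-0.04384594,  0.03309453,  0.02864274]), 'gripper_force': 0.0, 'gripper_width': 0.9974902350133561}
```

View pics/top0.png

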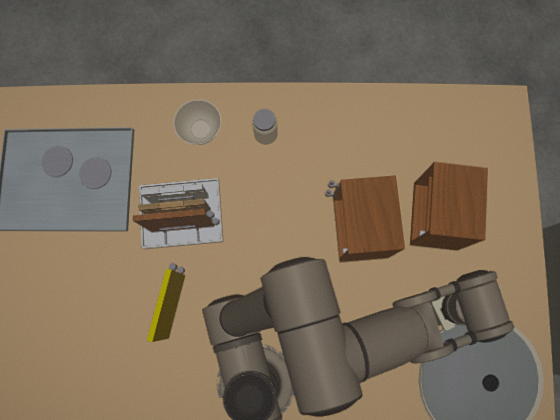

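View pics/side0.png

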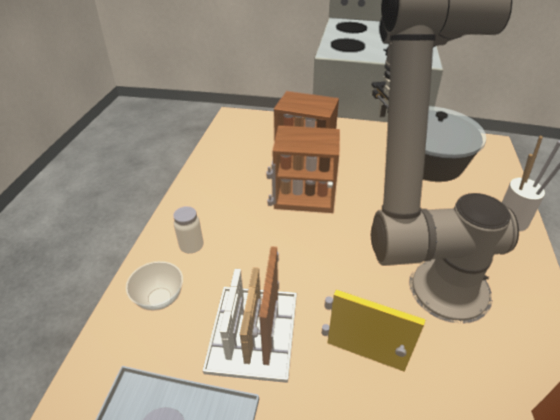

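The top view shows the rack at (180,213) with the brown door as its nearest-to-base panel, sockets at (212,217). The near cabinet is at (370,220) and its pins are at (332,188). In the side view the door top is at about (272,252) and the cabinet's free front edge at (335,170).

```bash
cat > m.py <<'E'
from h import *
def line(P):
    c=P.mean(0); w,V=np.linalg.eigh(np.cov((P-c).T)); a=P@V[:,1]; b=P@V[:,0]
    return c.round(1),V[:,1].round(4),np.percentile(a-c@V[:,1],[0,1,99,100]).round(1),np.percentile(b-c@V[:,0],[0,2,98,100]).round(1)
E
python3 - <<'E'
from m import *
W={n:np.load(n+"0.npy") for n in("side","top")}
def sub(n,r,lo,hi):
    v0,v1,u0,u1=r; A=W[n][v0:v1,u0:u1].reshape(-1,3); return A[(A[:,2]>lo)&(A[:,2]<hi)]
for n,r in(("top",(190,240,125,225)),("side",(235,370,200,300))):
    P=sub(n,r,60,240); print(n,"rack zmax",np.percentile(P[:,2],[90,99,100]).round(1))
    z=np.percentile(P[:,2],99.5); Q=P[P[:,2]>z-6]; print(len(Q),line(Q[:,:2]))
P=sub("top",(195,240,125,225),195,235); print("door top",line(P[:,:2]),len(P))
# cabinet top
for n,r in(("top",(170,265,335,408)),("side",(125,165,270,345))):
    P=sub(n,r,222,242); print(n,"cab",np.median(P[:,2]),len(P)); R=cv2.minAreaRect(P[:,:2].astype(np.float32)); print(R)
T=W["top"]
for nm,(v0,v1,u0,u1) in dict(pins=(178,200,324,340),sock=(205,226,203,222)).items():
    print(nm)
    for v in range(v0,v1,1):
        print(v,' '.join("%d,%d,%d"%tuple(T[v,u]) if T[v,u,2]>40 else '.' for u in range(u0,u1)))
for nm,(v0,v1,u0,u1) in dict(jar=(105,145,250,280),bowl=(95,150,170,225)).items():
    P=sub("top",(v0,v1,u0,u1),60,160);print(nm,P.mean(0),P.min(0),P.max(0))
E
```

```text
top rack zmax [212.7 218.1 221.7]
235 (array([464.3, 231.2]), array([-0.0925,  0.9957]), array([-98. , -97.7,  92.3,  95.5]), array([-8.6, -7.9,  7.6,  8.1]))
side rack zmax [214.1 216.6 218.6]
537 (array([462.4, 237.1]), array([-0.0901,  0.9959]), array([-106.5, -103.8,   89.7,   90.8]), array([-8.4, -7.8,  7.7,  8. ]))
door top (array([463.7, 228.8]), array([-0.0946,  0.9955]), array([-96.8, -95.7,  97.4,  99.2]), array([-10. ,  -9.3,   7.1,   7.5])) 523
top cab 231.79207873723183 4204
((463.4903869628906, -314.23541259765625), (202.0450897216797, 152.53773498535156), 4.741751194000244)
side cab 231.64789105632138 1823
((462.51312255859375, -317.10125732421875), (197.99635314941406, 162.60887145996094), 4.396019458770752)
pins
178 . . . . . . . . . . . . . . . .
179 . . . . . . . . . . . . . . . .
180 . . . . . . . 573,-213,166 567,-214,186 . . . . . . .
181 . . . . . . 569,-210,168 565,-211,183 564,-213,188 567,-217,177 571,-222,161 . . . . .
182 . . . . . 569,-208,158 567,-210,164 563,-211,180 562,-214,183 562,-216,185 563,-219,182 . . . . .
183 . . . . . 565,-207,161 564,-210,16
[... 5010 characters left out ...]
80 465,139,79 465,136,79 464,132,84 466,131,74 471,131,49 467,126,69 467,123,70 467,119,71 467,117,67 469,115,58 471,113,48 . .
224 464,158,70 463,154,75 465,153,65 464,150,67 465,147,65 464,143,71 465,141,64 466,139,57 466,136,60 465,133,61 468,132,47 468,129,44 466,124,56 465,121,61 467,119,53 467,116,51 . . .
225 463,160,59 464,157,54 465,155,48 463,151,56 464,149,53 463,145,57 465,144,47 463,139,56 465,138,46 465,135,44 . . . . . . . . .
jar [760.27592208 -23.6197397  116.45701859] [731.77160153 -59.84802584  60.24842937] [803.71027084  13.2009539  140.40106984]
bowl [797.70063963 193.44470395  67.99298374] [710.7013318  116.19813012  60.03109034] [859.63100652 263.27968992  80.18961645]
```

>>> move_arm --deltas '[[[0,0,0,-0.26,-0.0396],[0,0,0,-0.26,-0.0396],[0,0,0,-0.26,-0.0396],[0,0,0,-0.26,-0.0396],[0,0,0,-0.26,-0.0396],[0,0,0,-0.26,-0.0396],[0,0,0,-0.26,-0.0396],[0,0,0,-0.26,-0.0396],[0,0,0,-0.26,-0.0396],[0,0,0,-0.26,-0.0396]]]' --force 40

```text
time_s: 0.93
position: [214.9, -478.8, 330.8]
eef_rot: [0.67, 0.742, 0.0, -0.0]
contact_force: [1.0, 0.4, -0.7]
gripper_width: 1.0
gripper_force: 0.0
```

>>> move_arm --deltas '[[[0,0.64,0.43,0,0],[0,0.64,0.43,0,0],[0,0.64,0.43,0,0],[0,0.64,0.43,0,0],[0,0.64,0.43,0,0],[0,0.64,0.43,0,0],[0,0.64,0.43,0,0],[0,0.64,0.43,0,0],[0,0.64,0.43,0,0],[0,0.64,0.43,0,0],[0,0.64,0.43,0,0],[0,0.64,0.43,0,0],[0,0.64,0.43,0,0],[0,0.64,0.43,0,0]]]'

```text
time_s: 2.1
position: [420.9, -97.8, 330.5]
eef_rot: [0.673, 0.74, -0.0, -0.0]
contact_force: [-0.1, 0.4, 0.4]
gripper_width: 1.001
gripper_force: 0.0
```

>>> move_arm --deltas '[[[0,0.73,0.167,0,0],[0,0.73,0.167,0,0],[0,0.73,0.167,0,0],[0,0.73,0.167,0,0],[0,0.73,0.167,0,0],[0,0.73,0.167,0,0],[0,0.73,0.167,0,0],[0,0.73,0.167,0,0],[0,0.73,0.167,0,0],[0,0.73,0.167,0,0],[0,0.73,0.167,0,0],[0,0,0,0,0]]]'

```text
time_s: 3.1
position: [463.1, 231.5, 329.7]
eef_rot: [0.671, 0.741, 0.0, -0.001]
contact_force: [-1.4, -2.3, 0.2]
gripper_width: 1.0
gripper_force: 0.0
```

```bash
python3 - <<'E'
from h import *
for n in("top","side"):
    i,d,W=cloud(n); cv2.imwrite(f"pics/{n}1.png",i)
    if n=="side": cv2.imwrite("pics/s1crop.png",cv2.resize(i[150:400,150:400],(600,600)))
s=ctrl.sense();print(s["position"],s["eef_rot"],s["qpos"])
E
```

```text
[462.95701241 228.00999654 329.92379686] [ 6.71872975e-01  7.40665898e-01 -8.21452066e-04 -2.40366385e-04] [ 3.09298650e-01  2.67352765e-01  1.34733807e+00 -4.07423892e-04
  1.52856451e+00  2.11989861e-01]
```

View pics/s1crop.png

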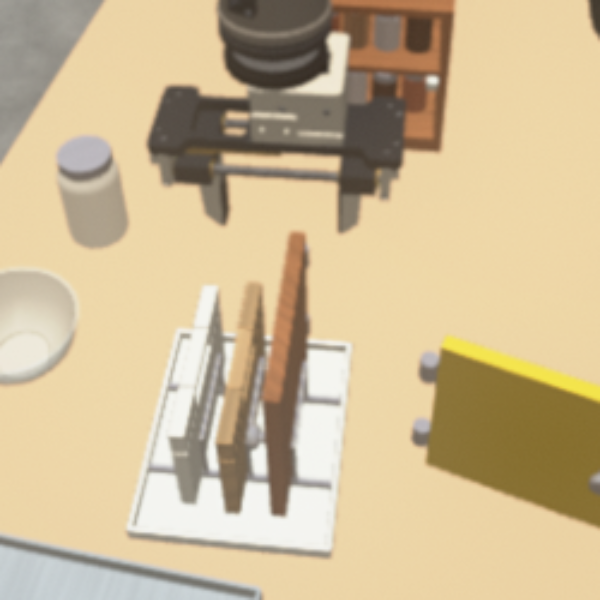

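The crop shows the gripper above the rack, the door (rightmost panel) free of the boards, and its knob at about (253,433), which lies towards the wooden board.

>>> move_arm --deltas '[[[0,0,0.01,0.6,0],[0,0,0,0.6,0],[0,0,0,0.6,0],[0,0,0,0.5,0],[0,0,0,0.5,0],[0,0,0,0.5,0],[0,0,0,0.4,0],[0,0,0,0.3,0],[0,0,0,0.1,0],[0,0,0,0,0]]]'

```text
time_s: 4.03
position: [463.2, 226.2, 165.9]
eef_rot: [0.673, 0.739, -0.001, -0.0]
contact_force: [-0.8, 0.4, 0.8]
gripper_width: 1.001
gripper_force: 0.0
```

>>> move_arm --deltas '[[[1,0,0,0,0],[1,0,0,0,0],[1,0,0,0,0],[1,0,0,0,0],[1,0,0,0,0],[1,0,0,0,0],[1,0,0,0,0],[1,0,0,0,0],[1,0,0,0,0],[1,0,0,0,0],[1,0,0,0,0],[1,0,0,0,0]]]' --force 45

```text
time_s: 5.03
position: [463.7, 227.4, 166.7]
eef_rot: [0.673, 0.74, -0.0, 0.0]
contact_force: [-0.7, 0.3, 0.5]
gripper_width: 0.183
gripper_force: 0.0
```

>>> move_arm --deltas '[[[1,0,0,0,0],[1,0,0,0,0],[1,0,0,0,0],[1,0,0,0,0],[1,0,0,-0.05,0],[1,0,0,-0.1,0]]]'

```text
time_s: 5.53
position: [463.5, 227.2, 172.1]
eef_rot: [0.673, 0.74, -0.001, -0.0]
contact_force: [0.7, -0.6, -3.9]
gripper_width: 0.171
gripper_force: 45.0
```

```bash
python3 -c "
from h import *
s=ctrl.sense();print(s['position'],s['contact_force'],s['moment'],s['gripper_force'],s['gripper_width'])"
```

```text
[463.46989157 227.21678284 172.0972134 ] [ 0.72969931 -0.62139279 -3.8523191 ] [-0.06384673 -0.32286068 -0.09869801] 44.99068021774292 0.17132085256125
```

>>> move_arm --deltas '[[[1,0,0,-0.2,0],[1,0,0,-0.3,0],[1,0,0,-0.3,0],[1,0,0,-0.3,0],[1,0,0,-0.3,0],[1,0,0,-0.3,0],[1,0,0,-0.3,0],[1,0,0,-0.3,0],[1,0,0,-0.3,0],[1,0,0,-0.3,0],[1,0,0,-0.3,0],[1,0,0,-0.3,0],[1,0,0,-0.3,0],[1,0,0,-0.2,0],[1,0,0,0,0]]]'

```text
time_s: 6.78
position: [464.1, 227.6, 334.8]
eef_rot: [0.673, 0.74, 0.001, 0.001]
contact_force: [-0.3, -0.1, -4.1]
gripper_width: 0.175
gripper_force: 45.0
```

```bash
python3 - <<'E'
from m import *
for n in("top","side"):
    i,d,W=cloud(n); cv2.imwrite(f"pics/{n}2.png",i)
    P=W.reshape(-1,3); P=P[(P[:,0]>420)&(P[:,0]<510)&(P[:,1]>90)&(P[:,1]<340)]
    h=P[(P[:,2]>355)&(P[:,2]<375)&(abs(P[:,0]-463)<30)]; print(n,len(h),np.median(h[:,2]),line(h[:,:2]))
    for lo,hi in((322,336),(210,226)):
        q=P[(P[:,2]>lo)&(P[:,2]<hi)&(P[:,1]<131)]; print(lo,len(q),q.mean(0).round(1),q.min(0).round(1),q.max(0).round(1))
cv2.imwrite("pics/t2crop.png",np.hstack([cv2.resize(cv2.imread("pics/top2.png")[150:270,110:240],(400,370)),cv2.resize(cv2.imread("pics/side2.png")[100:380,130:350],(400,370))]))
print(ctrl.sense()["position"])
E
```

```text
top 80 364.76647116106636 (array([461.3, 192.9]), array([-0.1056,  0.9944]), array([-60.7, -60.7, 131.8, 134.3]), array([-12.1,  -8.6,   2.4,   2.5]))
322 9 [468.4 121.7 329.3] [465.6 114.  323.5] [474.8 130.6 335. ]
210 8 [469.9 117.9 217.8] [465.3 114.3 212.1] [476.9 124.5 220.8]
side 242 365.98136252680933 (array([456.6, 272.4]), array([-0.109,  0.994]), array([-39. , -37.5,  55. ,  55.3]), array([-27.3, -25.6,  22.2,  22.6]))<stdin>:7: RuntimeWarning: Mean of empty slice.
  ret = um.true_divide(
Traceback (most recent call last):
ValueError: zero-size array to reduction operation minimum which has no identity
```

>>> move_arm --deltas '[[[1,-0.3,0.06,0,0],[1,-0.55,0.12,0,0],[1,-0.6,0.12,0,0],[1,-0.6,0.12,0,0],[1,-0.6,0.12,0,0],[1,-0.6,0.12,0,0],[1,-0.6,0.12,0,0],[1,-0.6,0.12,0,0],[1,-0.6,0.12,0,0],[1,-0.6,0.12,0,0],[1,-0.6,0.12,0,0],[1,-0.6,0.12,0,0],[1,-0.4,0.1,0,0],[1,-0.08,0.05,0,0],[1,0,0,0,0]]]'

```text
time_s: 8.13
position: [552.3, -60.2, 331.5]
eef_rot: [0.674, 0.739, -0.001, -0.001]
contact_force: [-0.3, 0.7, -3.7]
gripper_width: 0.171
gripper_force: 45.0
```

>>> move_arm --deltas '[[[1,0,0,0.2,0],[1,0,0,0.4,0],[1,0,0,0.4,0],[1,0,0,0.4,0],[1,0,0,0.4,0],[1,0,0,0.4,0],[1,0,0,0.4,0],[1,0,0,0.3,0],[1,0,0,0.2,0],[1,0,0,0.1,0],[1,0,0,0,0],[1,0,0,0,0]]]'

```text
time_s: 9.13
position: [552.6, -58.3, 205.1]
eef_rot: [0.673, 0.74, 0.0, 0.0]
contact_force: [0.9, 0.3, -3.3]
gripper_width: 0.17
gripper_force: 45.0
```

```bash
python3 - <<'E'
from h import *
print(ctrl.sense())
for n in("top","side"):
    i,d,W=cloud(n); cv2.imwrite(f"pics/{n}3.png",i); np.save(f"{n}3.npy",W)
a=cv2.resize(cv2.imread("pics/top3.png")[150:250,270:380],(440,400),interpolation=cv2.INTER_CUBIC)
b=cv2.resize(cv2.imread("pics/side3.png")[110:250,220:345],(357,400),interpolation=cv2.INTER_CUBIC)
cv2.imwrite("pics/c3.png",np.hstack([a,b]))
E
```

```text
{'time_s': 9.1333, 'qpos': array([-2.43080882e-01,  4.15181877e-01,  1.47373141e+00, -4.14584162e-05,
        1.25201801e+00, -3.38672390e-01]), 'qd': array([-0.00368037, -0.00772558, -0.01468   , -0.00074938,  0.00268304,
        0.00097831]), 'effort': array([ 7.86254928e-02, -4.77722204e+01, -2.47787851e+01,  6.69282465e-02,
        5.72391436e-02,  6.26418368e-04]), 'position': array([552.60397552, -58.3360428 , 205.11617013]), 'eef_rot': array([6.72510590e-01, 7.40087425e-01, 1.39613379e-04, 3.00402338e-04]), 'contact_force': array([ 0.86246305,  0.27521532, -3.34455139]), 'moment': array([ 0.04934027, -0.08555728, -0.00173324]), 'gripper_force': 44.99322831630707, 'gripper_width': 0.17045145431673092}
```

View pics/c3.png

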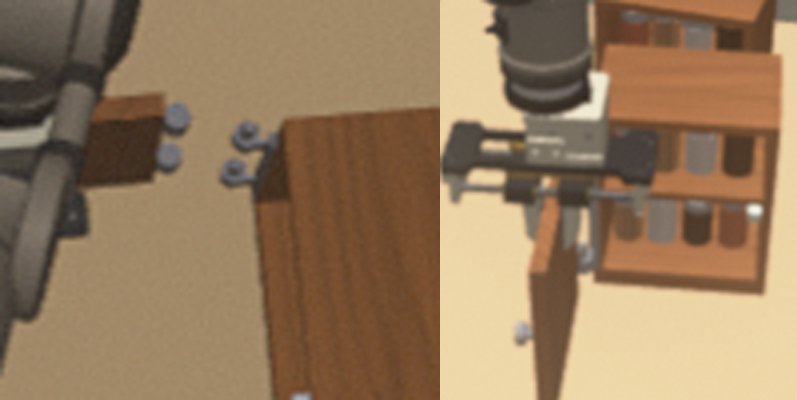

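The left half is the top view: the two sockets are at (177,117) and (168,156), and the pin tips at (247,130) and (235,170). The right half is the side view, with the door hanging upright in the gripper in front of the cabinet.

```bash
cat > r.py <<'E'
from h import *
def onplane(n,u,v,z):
    c=ctrl.calibration(n);K=np.array([[c["fx"],0,c["cx"]],[0,c["fy"],c["cy"]],[0,0,1.]])
    q=cv2.undistortPoints(np.array([[[u,v]]],float),K,np.array([c["k1"],0,0,0,0.]))[0,0]
    R=np.array(c["R"]);o=-R.T@np.array(c["t"]).reshape(3);d=R.T@np.array([*q,1]);return (o+d*(z-o[2])/d[2]).round(1)
E
python3 - <<'E'
from r import *
i=cv2.imread("pics/top3.png"); W=np.load("top3.npy")
s=cv2.cvtColor(i,cv2.COLOR_BGR2HSV)
f=8; c=cv2.resize(i[170:205,300:345],None,fx=f,fy=f,interpolation=cv2.INTER_CUBIC)
m=((c[...,0].astype(int)-c[...,2])>-5).astype(np.uint8)
for k in cv2.findContours(m,cv2.RETR_EXTERNAL,cv2.CHAIN_APPROX_NONE)[0]:
    if cv2.contourArea(k)>300:
        x,y,w,h=cv2.boundingRect(k);(a,b),r=cv2.minEnclosingCircle(k);g=lambda p,o:(p+.5)/f-.5+o
        print("box",g(x,300),g(y,170),w/f,h/f,"circ",g(a,300),g(b,170),r/f,cv2.contourArea(k)/f/f)
P=W.reshape(-1,3)
def sel(x0,x1,y0,y1,z0,z1):
    q=P[(P[:,0]>x0)&(P[:,0]<x1)&(P[:,1]>y0)&(P[:,1]<y1)&(P[:,2]>z0)&(P[:,2]<z1)];print(len(q),q.mean(0).round(1),q.min(0).round(1),q.max(0).round(1))
sel(540,590,-180,-150,210,228);sel(540,590,-180,-150,100,118)
sel(540,580,-222,-200,177,195);sel(540,580,-222,-200,68,84)
for n,u,v,z in(("us",314.2,179.2,218.6),("ls",311.9,188.9,108.6),("up",331.6,182.4,185),("lp",328.7,192.3,75)):print(n,onplane("top",u,v,z))
cv2.imwrite("pics/z3.png",cv2.resize(i[170:205,300:345],(765,595),interpolation=cv2.INTER_CUBIC))
E
```

```text
box 325.5625 189.8125 8.25 5.5 circ 329.70177268981934 192.9873561859131 4.241349220275879 24.984375
box 309.0625 185.8125 5.25 6.0 circ 311.6863708496094 188.72515106201172 3.0555520057678223 22.4375
box 328.1875 180.5625 10.625 6.0 circ 333.4375 183.9375 5.303313255310059 24.0234375
box 310.8125 175.8125 5.875 6.25 circ 313.6398811340332 178.8125 3.2210426330566406 26.1328125
41 [ 561.6 -162.9  218.1] [ 553.8 -170.8  210.1] [ 570.4 -151.1  225.8]
34 [ 561.6 -162.7  108.7] [ 553.3 -171.4  101. ] [ 570.6 -150.5  117.9]
10 [ 563.4 -215.1  184. ] [ 559.7 -219.7  180.7] [ 568.5 -211.7  187. ]
9 [ 563.5 -215.    73.7] [ 559.5 -218.1   71.3] [ 566.7 -212.    77.7]
us [ 561.4 -162.9  218.6]
ls [ 561.4 -162.2  108.6]
up [ 561.2 -213.   185. ]
lp [ 559.2 -214.    75. ]
```

View pics/z3.png

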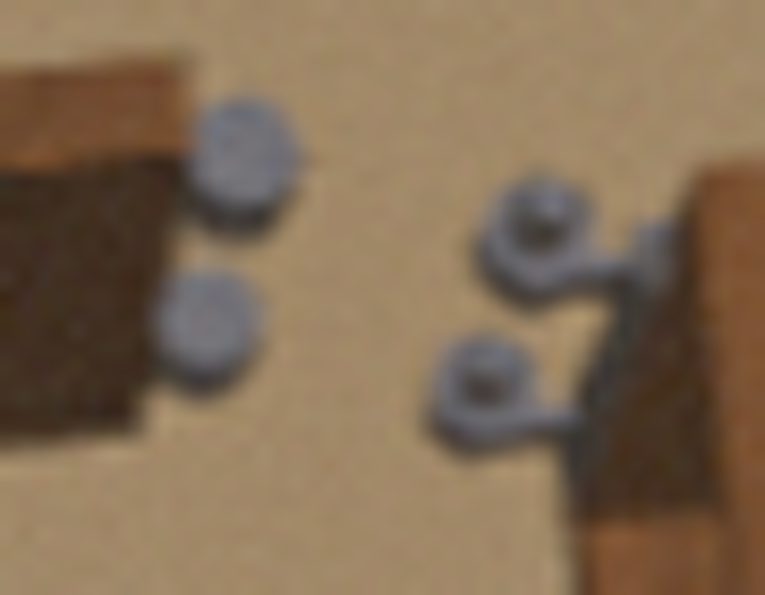

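The zoom (17 px per pixel) shows the socket tops centred at (247,152) and (210,318), and the pin tips at (545,205) and (485,370).

```bash
python3 - <<'E'
from r import *
g=lambda x,y:(300+(x+.5)/17-.5,170+(y+.5)/17-.5)
for n,p,z in(("us",(247,152),218.6),("ls",(210,318),108.6),("up",(545,205),185),("lp",(485,370),75),("kU",(535,235),165),("kL",(483,393),55)):print(n,onplane("top",*g(*p),z))
# cabinet right side / front from top cloud
W=np.load("top0.npy");P=W[150:280,325:412].reshape(-1,3);P=P[(P[:,2]>226)&(P[:,2]<238)]
x=P[:,:2]
for lab,ax,b0,b1,f in(("front",0,375,550,max),("far(x+)",1,-380,-250,max),("near(x-)",1,-380,-250,min)):
    o=1-ax;r=[]
    for b in np.arange(b0,b1,8):
        q=x[(x[:,ax]>=b)&(x[:,ax]<b+8)][:,o]
        if len(q)>8:r.append((b+4,np.sort(q)[-2:].mean() if f is max else np.sort(q)[:2].mean()))
    r=np.array(r);k=np.polyfit(r[:,0],r[:,1],1);print(lab,"slope",k[0].round(4),"at",r[:,0].mean(),np.polyval(k,r[:,0].mean()).round(1))
E
```

```text
us [ 563.4 -162.6  218.6]
ls [ 563.4 -162.2  108.6]
up [ 563.5 -213.   185. ]
lp [ 562.3 -212.1   75. ]
kU [ 563.6 -213.1  165. ]
kL [ 562.9 -213.4   55. ]
front slope 0.0644 at 463.0 -240.7
far(x+) slope -0.0803 at -312.0 563.2
near(x-) slope -0.0754 at -312.0 363.6
```

>>> move_arm --deltas '[[[1,0,0,0.2,0],[1,0,0,0.175,0],[1,-0.15,-0.014,0,0],[1,-0.2,-0.019,0,0],[1,-0.2,-0.019,0,0],[1,-0.1,-0.009,0,0],[1,0,0,0,0],[1,0,0,0,0],[1,0,0,0,0]]]'

```text
time_s: 9.98
position: [552.5, -84.8, 189.8]
eef_rot: [0.673, 0.74, 0.0, 0.0]
contact_force: [0.5, -0.3, -3.8]
gripper_width: 0.171
gripper_force: 45.0
```

```bash
python3 - <<'E'
from h import *
s=ctrl.sense();print(s['position'],s['contact_force'],s['moment'])
i,d,W=cloud("top");np.save("top4.npy",W);cv2.imwrite("pics/top4.png",i)
cv2.imwrite("pics/z4.png",cv2.resize(i[170:205,300:345],(765,595),interpolation=cv2.INTER_CUBIC))
E
```

```text
[552.52699571 -84.83087964 189.82815817] [ 0.48757999 -0.34103394 -3.75024587] [-0.0198377  -0.1566932  -0.03420571]
```

>>> move_arm --deltas '[[[1,-0.05,-0.005,0,0],[1,-0.025,-0.002,0,0],[1,0,0,0,0],[1,0,0,0,0]]]'

```text
time_s: 10.37
position: [552.5, -87.7, 189.7]
eef_rot: [0.673, 0.74, 0.0, 0.0]
contact_force: [0.5, -0.2, -2.7]
gripper_width: 0.169
gripper_force: 45.0
```

>>> move_arm --deltas '[[[1,-0.025,-0.002,0,0],[1,-0.025,-0.002,0,0],[1,0,0,0,0],[1,0,0,0,0]]]'

```text
time_s: 10.7
position: [552.5, -89.8, 189.7]
eef_rot: [0.673, 0.74, -0.0, 0.0]
contact_force: [1.3, 0.5, -3.6]
gripper_width: 0.17
gripper_force: 45.0
```

>>> move_arm --deltas '[[[1,-0.025,-0.002,0,0],[1,-0.025,-0.002,0,0],[1,0,0,0,0],[1,0,0,0,0]]]'

```text
time_s: 11.03
position: [552.6, -91.9, 189.7]
eef_rot: [0.673, 0.74, -0.0, 0.0]
contact_force: [0.1, -1.3, -3.6]
gripper_width: 0.173
gripper_force: 45.0
```

>>> move_arm --deltas '[[[1,-0.025,-0.002,0,0],[1,0,0,0,0],[1,0,0,0,0]]]'

```text
time_s: 11.28
position: [552.6, -92.9, 189.7]
eef_rot: [0.673, 0.74, -0.0, 0.0]
contact_force: [0.6, -0.8, -4.3]
gripper_width: 0.174
gripper_force: 45.0
```

>>> move_arm --deltas '[[[1,-0.025,-0.002,0,0],[1,0,0,0,0],[1,0,0,0,0]]]'

```text
time_s: 11.53
position: [552.6, -93.9, 189.7]
eef_rot: [0.673, 0.74, -0.0, 0.0]
contact_force: [0.2, -0.4, -5.1]
gripper_width: 0.173
gripper_force: 45.0
```

>>> move_arm --deltas '[[[1,-0.025,-0.002,0,0],[1,0,0,0,0],[1,0,0,0,0]]]'

```text
time_s: 11.78
position: [552.6, -94.9, 189.7]
eef_rot: [0.673, 0.74, -0.0, 0.0]
contact_force: [-0.3, 0.4, -3.5]
gripper_width: 0.172
gripper_force: 45.0
```

>>> move_arm --deltas '[[[1,-0.025,-0.002,0,0],[1,0,0,0,0],[1,0,0,0,0]]]'

```text
time_s: 12.03
position: [552.6, -95.9, 189.7]
eef_rot: [0.673, 0.74, -0.0, 0.0]
contact_force: [-0.4, -0.2, -3.5]
gripper_width: 0.176
gripper_force: 45.0
```

>>> move_arm --deltas '[[[1,-0.025,-0.002,0,0],[1,0,0,0,0],[1,0,0,0,0]]]'

```text
time_s: 12.28
position: [552.6, -96.4, 189.8]
eef_rot: [0.673, 0.74, 0.0, -0.0]
contact_force: [-0.7, 3.0, -2.8]
gripper_width: 0.174
gripper_force: 45.0
```

```bash
python3 - <<'E'
from h import *
s=ctrl.sense();print(s['position'],s['contact_force'],s['moment'])
i,d,W=cloud("top");np.save("top5.npy",W);cv2.imwrite("pics/top5.png",i)
cv2.imwrite("pics/z5.png",cv2.resize(i[170:205,300:345],(765,595),interpolation=cv2.INTER_CUBIC))
E
```

```text
[552.61594986 -96.38879255 189.76146342] [-0.74923577  2.99296272 -2.79903025] [ 0.45246957 -0.09301208  0.01066679]
```

View pics/z5.png

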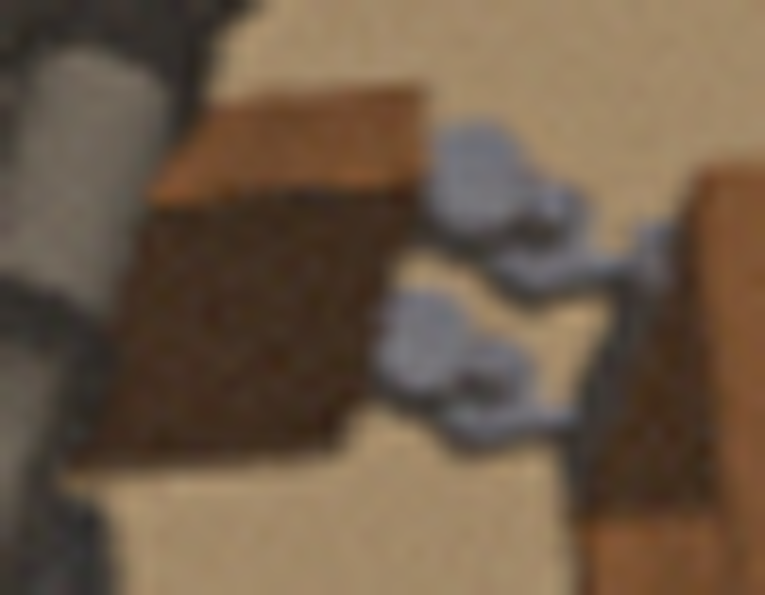

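The zoom shows both sockets against the pins: socket tops at (478,178) and (428,338), pin tips just to their right. The force reading confirms contact.

>>> move_arm --deltas '[[[1,-0.025,-0.002,0,0],[1,0,0,0,0],[1,0,0,0,0]]]'

```text
time_s: 12.58
position: [552.6, -96.6, 189.9]
eef_rot: [0.673, 0.74, 0.001, -0.001]
contact_force: [-1.0, 7.5, -0.7]
gripper_width: 0.171
gripper_force: 45.0
```

```bash
python3 - <<'E'
from r import *
s=ctrl.sense();print(s['position'],s['contact_force'],s['moment'])
g=lambda x,y:(300+(x+.5)/17-.5,170+(y+.5)/17-.5)
for n,p,z in(("us",(478,178),203.2),("ls",(428,338),93.2),("up",(545,205),185),("lp",(485,370),75)):print(n,onplane("top",*g(*p),z))
E
```

```text
[552.57776159 -96.59575984 189.87854171] [-1.03942981  7.45637407 -0.71814426] [ 1.0698662  -0.04620877 -0.01220427]
us [ 563.2 -200.6  203.2]
ls [ 563.6 -200.8   93.2]
up [ 563.5 -213.   185. ]
lp [ 562.3 -212.1   75. ]
```

>>> move_arm --deltas '[[[1,-0.025,-0.002,0,0],[1,0,0,0,0],[1,0,0,0,0]]]'

```text
time_s: 12.83
position: [552.6, -96.7, 190.0]
eef_rot: [0.672, 0.74, 0.001, -0.001]
contact_force: [-0.5, 10.0, 0.6]
gripper_width: 0.171
gripper_force: 45.0
```

```bash
python3 - <<'E'
from r import *
s=ctrl.sense();print(s['position'],s['contact_force'],s['moment'])
E
```

```text
[552.56050423 -96.68451635 189.96744052] [-0.51292442  9.95602813  0.57953404] [ 1.47642208 -0.0196458   0.03840603]
```

>>> move_arm --deltas '[[[1,0.1,0.009,0,0],[1,0,0,-0.2,0],[1,0,0,-0.3,0],[1,0,0,0,0],[1,0,0,0,0],[1,0,0,0,0]]]'

```text
time_s: 13.33
position: [552.5, -95.1, 209.5]
eef_rot: [0.673, 0.74, -0.0, 0.0]
contact_force: [-0.1, 0.5, -4.1]
gripper_width: 0.173
gripper_force: 45.0
```

>>> move_arm --deltas '[[[1,-0.1,-0.006,0,0],[1,-0.187,-0.01,0,0],[1,-0.1,-0.005,0,0],[1,0,0,0.1,0],[1,0,0,0.1,0],[1,0,0,0,0],[1,0,0,0,0],[1,0,0,0,0]]]'

```text
time_s: 14.0
position: [553.2, -110.5, 201.5]
eef_rot: [0.673, 0.74, -0.0, -0.0]
contact_force: [-0.4, -0.2, -3.6]
gripper_width: 0.17
gripper_force: 45.0
```

```bash
python3 - <<'E'
from r import *
s=ctrl.sense();print(s['position'],s['contact_force'],s['moment'])
E
```

```text
[ 553.23156676 -110.51277606  201.50991466] [-0.39593049 -0.15802242 -3.64770934] [-0.02331211 -0.13215369  0.01241008]
```

>>> move_arm --deltas '[[[1,0,0,0.05,0],[1,0,0,0.05,0],[1,0,0,0,0],[1,0,0,0,0]]]'

```text
time_s: 14.33
position: [553.2, -110.3, 197.5]
eef_rot: [0.673, 0.74, -0.0, -0.0]
contact_force: [0.5, 0.1, -2.7]
gripper_width: 0.172
gripper_force: 45.0
```

>>> move_arm --deltas '[[[1,0,0,0.05,0],[1,0,0,0,0],[1,0,0,0,0]]]'

```text
time_s: 14.58
position: [553.2, -110.3, 195.6]
eef_rot: [0.673, 0.74, -0.0, -0.0]
contact_force: [0.6, 1.0, -3.7]
gripper_width: 0.17
gripper_force: 45.0
```

>>> move_arm --deltas '[[[1,0,0,0.05,0],[1,0,0,0,0],[1,0,0,0,0]]]'

```text
time_s: 14.83
position: [553.2, -110.3, 193.6]
eef_rot: [0.673, 0.74, -0.0, -0.0]
contact_force: [-0.4, -1.0, -3.8]
gripper_width: 0.17
gripper_force: 45.0
```

>>> move_arm --deltas '[[[1,0,0,0.05,0],[1,0,0,0,0],[1,0,0,0,0]]]'

```text
time_s: 15.08
position: [553.2, -110.3, 191.6]
eef_rot: [0.673, 0.74, -0.0, -0.0]
contact_force: [-0.5, -0.5, -2.9]
gripper_width: 0.171
gripper_force: 45.0
```

```bash
python3 - <<'E'
from r import *
s=ctrl.sense();print(s['position'],s['contact_force'],s['moment'])
E
```

```text
[ 553.2127626  -110.26747002  191.57984562] [-0.50449529 -0.51027782 -2.92099026] [ 0.04443033 -0.11114628 -0.02303869]
```

>>> move_arm --deltas '[[[1,0,0,0.05,0],[1,0,0,0.05,0],[1,0,0,0.05,0],[1,0,0,0,0],[1,0,0,0,0]]]'

```text
time_s: 15.5
position: [553.2, -110.2, 185.5]
eef_rot: [0.673, 0.74, -0.0, -0.0]
contact_force: [0.3, -0.4, -3.7]
gripper_width: 0.171
gripper_force: 45.0
```

>>> move_arm --deltas '[[[1,0,0,0.05,0],[1,0,0,0.05,0],[1,0,0,0.025,0],[1,0,0,0,0],[1,0,0,0,0]]]'

```text
time_s: 15.92
position: [553.2, -110.3, 180.6]
eef_rot: [0.673, 0.74, -0.0, -0.0]
contact_force: [-0.7, -0.4, -3.9]
gripper_width: 0.175
gripper_force: 45.0
```

>>> move_arm --deltas '[[[1,0,0,0.05,0],[1,0,0,0,0],[1,0,0,0,0]]]'

```text
time_s: 16.17
position: [553.2, -110.3, 178.6]
eef_rot: [0.673, 0.74, -0.0, -0.0]
contact_force: [0.1, 0.9, -3.4]
gripper_width: 0.17
gripper_force: 45.0
```

>>> move_arm --deltas '[[[1,0,0,0.04,0],[1,0,0,0,0],[1,0,0,0,0]]]'

```text
time_s: 16.42
position: [553.5, -110.4, 177.5]
eef_rot: [0.673, 0.74, 0.0, 0.0]
contact_force: [-0.3, 0.9, -0.4]
gripper_width: 0.171
gripper_force: 45.0
```

>>> move_arm --deltas '[[[1,0,0,0.03,0],[1,0,0,0,0],[1,0,0,0,0]]]'

```text
time_s: 16.67
position: [553.7, -110.3, 177.4]
eef_rot: [0.673, 0.74, 0.0, 0.001]
contact_force: [-1.8, 2.9, 6.7]
gripper_width: 0.17
gripper_force: 45.0
```

```bash
python3 - <<'E'
from r import *
s=ctrl.sense();print(s['position'],s['contact_force'],s['moment'])
i,d,W=cloud("top");cv2.imwrite("pics/top6.png",i)
j=i[150:250,250:400]
cv2.imwrite("pics/z6.png",cv2.resize(j,(750,500),interpolation=cv2.INTER_CUBIC))
P=W.reshape(-1,3);q=P[(P[:,0]>545)&(P[:,0]<582)&(P[:,1]>-226)&(P[:,1]<-200)]
for lo,hi in((183,200),(75,92)):
    r=q[(q[:,2]>lo)&(q[:,2]<hi)];print(len(r),np.median(r,0))
E
```

```text
[ 553.70324418 -110.31810368  177.36078573] [-1.80921508  2.89143852  6.65539563] [-0.2421479   0.46781838 -0.17946722]
37 [ 562.74389749 -216.05877771  191.80313555]
31 [ 561.78622621 -214.6704711    80.66545221]
```

View pics/z6.png

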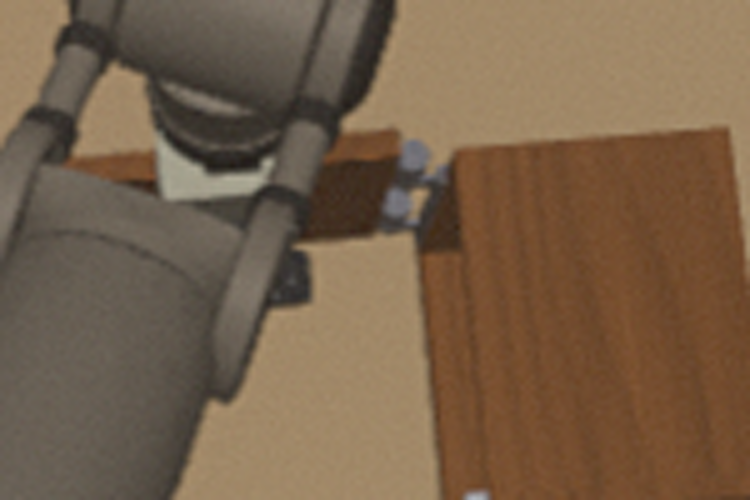

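Both sockets are seated: the tool stopped at z 177.4, against an expected 177.5. The top crop shows the sockets over the pins at about (413,157) and (395,207). Now I let go and rise.

>>> move_arm --deltas '[[[1,0,0,-0.03,0],[0,0,0,0,0],[0,0,0,0,0],[0,0,0,0,0],[0,0,0,0,0],[0,0,0,0,0],[0,0,0,0,0],[0,0,0,0,0],[0,0,0,0,0],[0,0,0,-0.1,0],[0,0,0,-0.3,0],[0,0,0,-0.4,0],[0,0,0,-0.4,0],[0,0,0,-0.4,0],[0,0,0,-0.4,0],[0,0,0,-0.2,0],[1,0,0,0,0]]]'

```text
time_s: 18.13
position: [554.1, -110.6, 267.3]
eef_rot: [0.673, 0.74, 0.001, 0.002]
contact_force: [0.2, 0.6, 0.8]
gripper_width: 0.964
gripper_force: 0.0
```

```bash
python3 - <<'E'
from m import *
s=ctrl.sense();print(s['position'],s['contact_force'],s['gripper_width'])
for n in("top","side"):
    i,d,W=cloud(n);cv2.imwrite(f"pics/{n}7.png",i)
    P=W.reshape(-1,3);q=P[(P[:,0]>500)&(P[:,0]<620)&(P[:,1]>-226)&(P[:,1]<20)]
    t=q[(q[:,2]>220)&(q[:,2]<229)];print(n,"top edge",len(t),t[:,2].mean(),line(t[:,:2]))
    for lo,hi in((183,200),(75,92)):
        r=q[(q[:,2]>lo)&(q[:,2]<hi)&(q[:,1]<-202)];print(len(r),np.median(r,0))
# planned push path
H=np.array([563.,-212.]);d0=np.array([-.093,.9957]);n0=np.array([.9957,.093])
tx=np.array([-.0933,.9956]);ty=np.array([.9956,.0933])
for th in range(0,91,10):
    a=np.radians(th);R=np.array([[np.cos(a),-np.sin(a)],[np.sin(a),np.cos(a)]]);n=R@n0
    e=9.5*abs(n@tx)+19*abs(n@ty);p=H+130*(R@d0)+(8+e)*n
    print(th,p.round(1),((p-H)@tx).round(1),((p-H)@ty).round(1))
E
```

```text
[ 554.10227928 -110.55160255  267.27668522] [0.19169169 0.61573667 0.80413566] 0.9643946217509735
top top edge 178 223.86669887300704 (array([ 554.1, -113.9]), array([-0.0922,  0.9957]), array([-89.6, -89.1,  95.3,  99.8]), array([-8.9, -8. ,  7.9,  9.4]))
39 [ 562.60399281 -213.54610047  191.60347817]
30 [ 562.10189118 -214.66663265   80.98527943]
side top edge 269 224.88678515680147 (array([550.1, -98.8]), array([-0.0931,  0.9957]), array([-104.5, -102.3,   90.3,   92.7]), array([-8.7, -8.1,  7.5,  7.7]))
4 [ 552.83879072 -215.03877871  191.62155678]
5 [ 557.95689485 -213.55821533   81.08858541]
0 [577.8 -80. ] 130.0 27.0
10 [556.  -79.1] 132.9 5.4
20 [533.7 -82. ] 132.1 -17.1
30 [511.6 -89.1] 127.2 -39.7
40 [ 490.7 -100.2] 118.0 -61.6
50 [ 471.7 -115.4] 104.6 -81.9
60 [ 455.6 -134.4] 87.3 -99.7
70 [ 443.2 -156.4] 66.5 -114.1
80 [ 435.1 -180.8] 43.0 -124.4
90 [ 431.9 -206.7] 17.5 -130.0
```

>>> move_arm --deltas '[[[1,0.175,0.35,0,0],[1,0.175,0.35,0,0],[1,0.175,0.35,0,0],[1,0.175,0.36,0,0],[1,0,0,0,0],[1,0,0,0,0],[1,0,0,0,0],[1,0,0,0,0],[1,0,0,0,0],[1,0,0,0,0],[1,0,0,0,0],[1,0,0,0,0],[1,0,0,0.3,0],[1,0,0,0.4,0],[1,0,0,0.5,0],[1,0,0,0.5,0],[1,0,0,0.3,0],[1,0,0,0.13,0],[1,0,0,0,0]]]'

```text
time_s: 19.82
position: [606.1, -77.0, 178.7]
eef_rot: [0.673, 0.74, -0.001, -0.001]
contact_force: [-0.3, 0.4, 0.1]
gripper_width: 0.002
gripper_force: 0.0
```

>>> move_arm --deltas '[[[1,0.01,-0.3,0,0],[1,0.01,-0.3,0,0],[1,0.01,-0.2,0,0],[1,0.01,-0.2,0,0],[1,0.01,-0.2,0,0],[1,0,-0.19,0,0],[1,0,-0.19,0,0],[1,-0.02,-0.19,0,0],[1,-0.04,-0.19,0,0],[1,-0.04,-0.19,0,0],[1,-0.04,-0.19,0,0],[1,-0.08,-0.18,0,0],[1,-0.08,-0.18,0,0],[1,-0.08,-0.18,0,0],[1,-0.11,-0.17,0,0],[1,-0.11,-0.17,0,0],[1,-0.11,-0.17,0,0],[1,0,0,0,0]]]'

```text
time_s: 21.32
position: [473.1, -117.1, 179.9]
eef_rot: [0.673, 0.74, -0.0, -0.0]
contact_force: [0.2, 0.3, -0.6]
gripper_width: 0.005
gripper_force: 0.0
```

```bash
python3 - <<'E'
from m import *
s=ctrl.sense();print(s['position'],s['contact_force'])
for n in("top","side"):
    i,d,W=cloud(n);cv2.imwrite(f"pics/{n}8.png",i)
    P=W.reshape(-1,3);q=P[(P[:,0]>330)&(P[:,0]<620)&(P[:,1]>-236)&(P[:,1]<20)]
    t=q[(q[:,2]>219)&(q[:,2]<229)];print(n,len(t),line(t[:,:2]))
E
```

```text
[ 473.1265819  -117.12826829  179.89982126] [ 0.17180776  0.34122211 -0.6270968 ]
top 4 (array([ 543.4, -234.7]), array([-0.999, -0.044]), array([-5.2, -5.1,  4.4,  4.5]), array([-0.2, -0.2,  0.3,  0.3]))
side 167 (array([ 446.6, -124.5]), array([-0.8208,  0.5712]), array([-150.3, -146.7,   59.2,   59.9]), array([-43.4, -40.5,  34.1,  47.9]))
```

>>> move_arm --deltas '[[[1,-0.145,-0.15,0,0],[1,-0.145,-0.15,0,0],[1,-0.145,-0.15,0,0],[1,-0.173,-0.12,0,0],[1,-0.173,-0.12,0,0],[1,-0.173,-0.12,0,0],[1,-0.15,-0.06,0,0],[1,-0.15,-0.06,0,0],[1,-0.15,-0.06,0,0],[1,-0.14,-0.05,0,0],[1,-0.1,-0.04,0,0],[1,-0.1,-0.02,0,0],[1,-0.05,0,0,0],[1,0,0,0,0],[1,0,0,0,0]]]'

```text
time_s: 22.67
position: [437.4, -191.8, 179.9]
eef_rot: [0.673, 0.74, -0.0, 0.0]
contact_force: [-0.8, -1.3, 0.7]
gripper_width: 0.004
gripper_force: 0.0
```

>>> move_arm --deltas '[[[1,-0.1,0,0,0],[1,-0.05,0,0,0],[1,0,0,0,0],[1,0,0,0,0]]]'

```text
time_s: 23.0
position: [437.9, -197.9, 179.9]
eef_rot: [0.673, 0.74, 0.0, 0.0]
contact_force: [-0.5, -0.1, 0.8]
gripper_width: 0.006
gripper_force: 0.1
```

>>> move_arm --deltas '[[[1,-0.06,0,0,0],[1,-0.05,0,0,0],[1,0,0,0,0],[1,0,0,0,0]]]'

```text
time_s: 23.33
position: [438.3, -202.3, 179.9]
eef_rot: [0.673, 0.74, -0.0, 0.0]
contact_force: [-0.5, -0.1, -0.1]
gripper_width: 0.004
gripper_force: 0.0
```

>>> move_arm --deltas '[[[1,-0.05,0,0,0],[1,0,0,0,0],[1,0,0,0,0]]]'

```text
time_s: 23.58
position: [438.5, -204.3, 179.9]
eef_rot: [0.673, 0.74, -0.0, 0.0]
contact_force: [-0.6, -0.3, -0.5]
gripper_width: 0.008
gripper_force: 0.0
```

>>> move_arm --deltas '[[[1,-0.05,0,0,0],[1,0,0,0,0],[1,0,0,0,0]]]'

```text
time_s: 23.83
position: [438.7, -206.3, 179.9]
eef_rot: [0.673, 0.74, -0.0, 0.0]
contact_force: [0.3, -0.3, 0.2]
gripper_width: 0.004
gripper_force: 0.0
```

```bash
cat > d.py <<'E'
from m import *
s=ctrl.sense();print(s['position'],s['contact_force'])
for n in("top","side"):
    i,d,W=cloud(n);cv2.imwrite(f"pics/{n}9.png",i);np.save(n+"9.npy",W)
    P=W.reshape(-1,3)
    q=P[(P[:,0]>330)&(P[:,0]<580)&(P[:,1]>-250)&(P[:,1]<-150)]
    t=q[(q[:,2]>215)&(q[:,2]<229)];print(n,"edge",len(t),len(t)>5 and line(t[:,:2]))
    f=q[(q[:,2]>60)&(q[:,2]<160)&(q[:,0]<540)&(q[:,1]<-190)]
    if len(f)>50:k=np.polyfit(f[:,0],f[:,1],1);print("outer face slope",k[0],"y at 370",np.polyval(k,370),"x range",np.percentile(f[:,0],[1,99]),np.std(f[:,1]-np.polyval(k,f[:,0])))
E
python3 d.py
```

```text
[ 438.68735255 -206.2686942   179.91108711] [ 0.31117075 -0.29672219  0.24620531]
top edge 1 False
side edge 303 (array([ 455.1, -220.3]), array([-0.9986, -0.053 ]), array([-97.6, -94.6,  94.8,  95.5]), array([-29.1, -27.4,  24.6,  28.6]))
outer face slope 0.05628225417762487 y at 370 -220.07152784961727 x range [360.22183606 537.17441068] 3.902713004382115
```

>>> move_arm --deltas '[[[1,-0.05,0,0,0],[1,0,0,0,0],[1,0,0,0,0]]]'

```text
time_s: 24.18
position: [438.9, -208.2, 179.9]
eef_rot: [0.673, 0.74, 0.0, 0.0]
contact_force: [-0.5, 0.2, -0.3]
gripper_width: 0.004
gripper_force: 0.1
```

>>> move_arm --deltas '[[[1,-0.04,0,0,0],[1,0,0,0,0],[1,0,0,0,0]]]'

```text
time_s: 24.43
position: [439.0, -209.8, 179.9]
eef_rot: [0.673, 0.74, -0.0, 0.0]
contact_force: [-1.0, 0.9, -0.1]
gripper_width: 0.004
gripper_force: 0.1
```

>>> move_arm --deltas '[[[1,-0.03,0,0,0],[1,0,0,0,0],[1,0,0,0,0]]]'

```text
time_s: 24.68
position: [439.1, -211.0, 179.9]
eef_rot: [0.673, 0.74, -0.0, 0.0]
contact_force: [-0.7, 0.3, 0.5]
gripper_width: 0.004
gripper_force: 0.1
```

```bash
python3 d.py
```

```text
[ 439.14049995 -210.99500947  179.91236734] [-0.65697147  0.33323821  0.46779032]
top edge 0 False
side edge 291 (array([ 463.2, -220.4]), array([-0.9984, -0.0557]), array([-89.3, -87.1, 102.8, 103.5]), array([-27.8, -24. ,  23.3,  25.5]))
outer face slope 0.09555909334092362 y at 370 -227.61044467519878 x range [360.30161107 537.59870178] 3.9500970281387757
```

```bash
python3 - <<'E'
from m import *
A=np.load("side0.npy").reshape(-1,3)
f=A[(A[:,2]>223)&(A[:,2]<229)&(A[:,0]>365)&(A[:,0]<555)&(A[:,1]>-260)&(A[:,1]<-220)]
def rob(p):
    m=np.ones(len(p),bool)
    for _ in range(8):
        k=np.polyfit(p[m,0],p[m,1],1);r=p[:,1]-np.polyval(k,p[:,0]);m=abs(r-np.median(r[m]))<max(1.5,2*r[m].std()*.7)
    return k.round(4),np.polyval(k,[370,463,555]).round(1),m.sum(),r[m].std().round(2)
print("cab front slab",len(f),rob(f))
W=np.load("side9.npy").reshape(-1,3)
for z0,z1 in((40,80),(80,110),(140,175),(180,215)):
    g=W[(W[:,2]>z0)&(W[:,2]<z1)&(W[:,0]>362)&(W[:,0]<540)&(W[:,1]>-240)&(W[:,1]<-205)];print(z0,rob(g))
E
```

```text
cab front slab 118 (array([ 6.5300e-02, -2.7203e+02]), array([-247.9, -241.8, -235.8]), np.int64(65), np.float64(0.79))
40 (array([ 1.159000e-01, -2.721159e+02]), array([-229.2, -218.5, -207.8]), np.int64(295), np.float64(0.84))
80 (array([ 9.980000e-02, -2.655886e+02]), array([-228.7, -219.4, -210.2]), np.int64(216), np.float64(0.77))
140 (array([ 1.056000e-01, -2.684337e+02]), array([-229.4, -219.5, -209.8]), np.int64(262), np.float64(0.83))
180 (array([ 9.990000e-02, -2.660639e+02]), array([-229.1, -219.8, -210.6]), np.int64(232), np.float64(0.8))
```

>>> move_arm --deltas '[[[1,-0.02,0,0,0],[1,0,0,0,0],[1,0,0,0,0]]]'

```text
time_s: 25.03
position: [439.2, -211.8, 179.9]
eef_rot: [0.673, 0.74, -0.0, -0.0]
contact_force: [-0.3, -0.5, 0.7]
gripper_width: 0.005
gripper_force: 0.2
```

>>> move_arm --deltas '[[[1,-0.03,0,0,0],[1,0,0,0,0],[1,0,0,0,0]]]'

```text
time_s: 25.28
position: [439.2, -212.7, 179.9]
eef_rot: [0.673, 0.74, 0.0, -0.0]
contact_force: [-0.3, 2.6, 1.2]
gripper_width: 0.005
gripper_force: 1.1
```

```bash
python3 - <<'E'
from m import *
s=ctrl.sense();print(s['position'],s['contact_force'],s['moment'])
W=np.load("top0.npy")
for v in range(245,257):print(v,' '.join("%d,%d,%d"%tuple(W[v,u]) for u in range(339,352)))
i=cv2.imread("pics/side0.png")[115:220,255:350];j,_,_=cloud("side");cv2.imwrite("pics/s10.png",j)
cv2.imwrite("pics/b.png",np.hstack([cv2.resize(i,(390,430),interpolation=3),cv2.resize(j[115:220,255:350],(390,430),interpolation=3)]))
E
```

```text
[ 439.24583092 -212.70550406  179.88538499] [-0.25290243  2.6156324   1.21327161] [ 0.3773204  -0.06937484  0.03277481]
245 408,-246,22 407,-249,26 407,-252,24 408,-256,20 408,-259,19 408,-262,23 407,-264,23 407,-267,25 381,-246,226 380,-248,231 380,-251,227 380,-253,231 380,-256,230
246 405,-247,20 404,-249,24 404,-252,25 404,-255,26 404,-258,23 404,-261,26 405,-265,21 405,-268,21 377,-245,231 377,-248,231 377,-251,230 378,-254,228 377,-256,229
247 400,-245,32 401,-249,25 401,-252,26 402,-256,21 401,-258,27 402,-262,18 401,-264,27 402,-268,19 374,-245,232 375,-249,226 374,-250,234 374,-253,233 374,-256,232
248 398,-246,23 398,-249,23 399,-253,20 398,-255,25 398,-258,28 399,-262,20 399,-264,22 398,-267,22 372,-246,229 372,-248,230 372,-251,229 372,-253,231 372,-256,229
249 396,-246,22 396,-249,20 395,-252,23 383,-245,118 383,-247,120 384,-251,117 384,-254,115 383,-256,120 369,-245,232 369,-248,232 369,-250,232 369,-253,233 369,-256,232
250 393,-246,21 392,-249,23 391,-251,31 382,-246,109 380,-247,122 380,-250,119 381,-253,116 380,-256,120 367,-245,229 367,-248,232 366,-250,235 367,-254,227 367,-256,230Traceback (most recent call last):
  File "<stdin>", line 4, in <module>
  File "<stdin>", line 4, in <genexpr>
ValueError: cannot convert float NaN to integer
```

The door has now met its stop (2.6 N), so I back off and check.

>>> move_arm --deltas '[[[1,0.03,0,0,0],[1,0.1,0,0,0],[1,0.4,0,0,0],[1,0.6,0,0,0],[1,0.6,0,0,0],[1,0.6,0,0,0],[1,0.6,0,-0.4,0],[1,0.6,0,-0.6,0],[1,0.6,0,-0.6,0],[1,0.6,0,-0.4,0],[1,0,0,0,0],[1,0,0,0,0]]]'

```text
time_s: 26.28
position: [421.7, -23.9, 260.7]
eef_rot: [0.672, 0.741, 0.0, 0.001]
contact_force: [-1.0, -0.5, -0.3]
gripper_width: 0.001
gripper_force: 0.0
```

```bash
python3 d.py; python3 - <<'E'
from m import *
W=np.load("top9.npy").reshape(-1,3);i=cv2.imread("pics/top9.png")
t=W[(W[:,2]>218)&(W[:,2]<228)&(W[:,0]>345)&(W[:,0]<575)&(W[:,1]>-242)&(W[:,1]<-195)];print(len(t),len(t)>5 and line(t[:,:2]))
q=W[(W[:,0]>550)&(W[:,0]<582)&(W[:,1]>-226)&(W[:,1]<-200)]
for lo,hi in((183,200),(75,92)):
    r=q[(q[:,2]>lo)&(q[:,2]<hi)];print(len(r),np.median(r,0))
s=cv2.imread("pics/side9.png")
cv2.imwrite("pics/f.png",np.hstack([cv2.resize(i[150:290,300:440],(395,395)),cv2.resize(s[105:245,240:380],(395,395))]))
E
```

```text
[421.66779955 -23.87634711 260.71847661] [-0.97891787 -0.49218671 -0.34508381]
top edge 504 (array([ 454.6, -230. ]), array([-0.9953, -0.0972]), array([-101.3,  -97. ,   96.8,   98. ]), array([-11. , -10.3,  18.8,  26.3]))
outer face slope 0.10610849707360465 y at 370 -227.79447106971122 x range [357.79227671 537.32929423] 6.264098978906133
side edge 18 (array([ 517.1, -227.3]), array([0.2565, 0.9665]), array([-15.7, -15.1,  11.3,  11.8]), array([-9.5, -9.3,  8.6,  9. ]))
outer face slope 0.1044968434674825 y at 370 -229.2163118314248 x range [360.18857162 537.60549338] 4.230825159432904
406 (array([ 459.3, -228. ]), array([-0.9956, -0.0932]), array([-96.5, -92.2,  99.3, 102.2]), array([-9.8, -8.8, 14.2, 17.6]))
26 [ 563.44467704 -213.60847344  191.42631432]
14 [ 563.95034136 -208.7140485    80.7775565 ]
```

View pics/f.png

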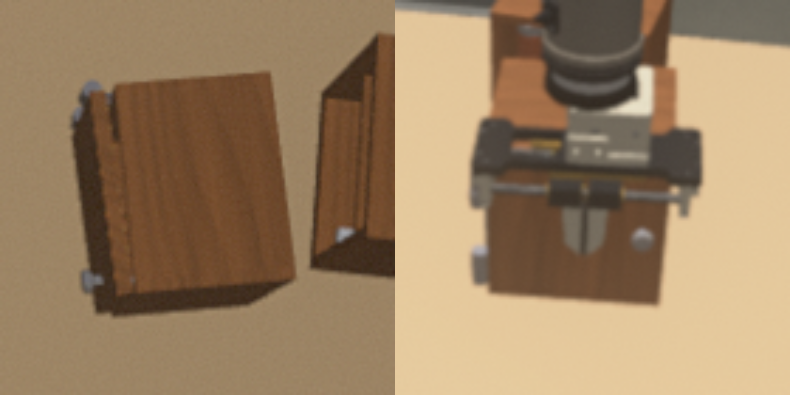

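Left half: the door lies flat across the cabinet front with its knob at (90,281) and the hinges seated at (92,90). The measured free edge is about 5 mm from its shut place, and the socket heights match. Right half: the gripper is clear of the door.

```bash
python3 -c "
from rig import ctrl
print(ctrl.close_job())"
```

```text
the job is handed in; nothing more can be done
None
```

The door hangs on both hinge pins and is shut against its stop, with its free edge measured about 5 mm from the shut place (12 mm allowed); the gripper is clear, and I handed the job in at about 26 s without getting a verdict back.

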